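# Tip the cereal carton out of the galley rack

## Task

Tip the yellow cereal carton out of its tight row by its top edge until it leans out against the steel bar of the rack, with its foot still in the rack. Then take it out and stand it upright on the round cork trivet, wholly on it, and let go. Leave the blue and green cartons standing in the rack, do not press the red leg-release button, and leave the jar and the ramekin where they are.

Things in the scene. Friction and masses are not known exactly. Their poses are not given: they have to be found in the camera images.
- rack: Fixed plywood rack, open at top and front, holding 3 upright cartons side by side in slots at its y = -50.5, 0, +50.5 mm (any order, 2.5 mm gaps). Origin on the counter under the middle of its front lip; x to its back (to the robot's left), so the front faces the robot's right; z up. Floor at z = 10 mm; lip 5 mm above it, x = -8 to 0. Side panels at y = +-77 to +-85, x = -8 to 118, top z = 135 mm.
- rack_back (a point): Middle of the top of the rack's low back panel, at rack x = 114.5, z = 70 mm, 8 mm thick. Above it the backs of the cartons (at rack x = 108 mm) are free, with open air behind them.
- rack_bar (a point): Middle of the fixed steel bar (12 mm thick, along rack y) in front of the row, at rack x = -58, z = 75 mm. A carton pulled forward by its top pivots on its front bottom edge at the lip; past about 30 degrees it falls on by itself and rests leaning on this bar at about 40 degrees from upright, foot in the rack.
- yellow_carton: The carton to move: stiff yellow box with red bands and pale discs, 105 mm deep (its x) by 48 mm thick (its y) by 180 mm high (its z), about 0.28 kg (0.2 to 0.4). Origin at the centre of its underside. In the rack its axes are parallel to the rack's; its spine is the narrow -x face, at the front of the rack. Its back top edge is at x = +52.5, z = 180 mm.
- blue_carton: Blue neighbour carton of the same size and origin as the yellow one; stays standing in the rack.
- green_carton: Green neighbour carton of the same size and origin as the yellow one; stays standing in the rack.
- trivet: Round cork trivet lying fixed on the counter, 180 mm in diameter, 6 mm thick. Origin at the centre of its underside, top at z = 6 mm.
- leg_button (a joint): Red press button that releases the counter's support leg: 0 is up, 0.006 m is fully pressed. Do not press.
- leg_button_top (a point): Middle of the top of the red button (32 mm across, in a black housing on the counter).
- jar: Glass jar, 72 mm in diameter, 110 mm high, near the red button; origin at the centre of its underside.
- ramekin: White ceramic ramekin, 84 mm in diameter, 45 mm high; origin at the centre of its underside.

How it is judged:
By the outcome, as a careful person would: the job done as asked, in the order asked, and still so for the second after the job is handed in, with the robot touching nothing.
It also fails if it takes over 56 s, if anything falls off the work surface, if the arm or the gripper's body presses on something with over 40 N, if the wrist force passes 120 N, or if a joint passes its speed limit or range.

## Robot

A 7-joint arm with a two-finger parallel gripper is mounted at the origin on the work surface. World frame = base frame: x ahead of the robot, y to its left, z up, the work surface at z = 0. Lengths are in m, angles in rad, forces in N, time in s.
With the tool pointing down it reaches from about 0.425 to 0.875 m from the base axis. Payload 4.7 kg.
Tool frame: the origin (TCP) lies between the finger pads; the fingertips stand 14 mm ahead of it and the grasp point (between the pads) lies 5 mm behind it; z points along the fingers, y is the line along which they close (so a half turn about z gives the same grasp; the last joint's range is limited). The gripper opens to 87 mm and grips with 3 to 60 N. Pads are 19 mm wide; open, the fingers measure 117 mm over their backs; the gripper's body (75 mm by 190 mm) begins 51 mm behind the grasp point.
Start: joints at [-1.152, 0.321, -0.07, 1.45, 0.023, 1.371, -0.057], TCP at [0.256, 0.597, 0.207] pointing down, gripper open.
Joint ranges: [-2.86, 2.86], [-0.3, 2.09], [-1.38, 1.24], [0.06, 2.45], [-1.56, 4.7], [0.09, 2.05], [-2.69, 2.69]. Speed limits (rad/s): [2.57, 2.57, 3.14, 3.14, 3.14, 3.14, 3.14].

## Interface

Orientations are given as a rotation vector (axis times angle).
In Python, from bench import ctrl gives the robot as it stands.
- The arm moves only by the tool step_arm, never from a script. Its argument "commands" is a list of rows, each an object with "travel": the shift along the tool's x, y, z in m, a list of three; "turn": the turn, a rotation vector about the tool's x, y, z in degrees, a list of three. A call has 1 to 5 rows; each row is the pose to reach, as a shift and turn from the pose commanded when the call began, along the tool's axes at that moment; what a row does not reach only later rows make up. A row lasts 1/10 s, in which the tool goes at most 50 mm and 8.59 degrees, less where a joint would pass 70% of its speed; a pose out of reach is approached as far as the arm can. A call with a gripper value outside its range is refused whole. "gripper" is the opening, from 0 (shut) to 1 (fully open), set as the call begins (left out, the last holds). The fingers move at their own pace and stop on an object; "force" is the grip in N (left out, the last holds). Time passes only in rows, so rows that repeat a pose let the fingers close. It gives the time, the measured TCP pose, the force, the opening and the grip force at its end, in the units of the state.
- ctrl.get_state(): the state, without advancing time (a new reading comes with each control period).
- ctrl.get_image(name): name is "side" or "top" or "wrist"; returns the picture (420x560x3 uint8, red, green, blue); there is no depth.
- ctrl.camera_model(name): a dict with "fx", "fy", "cx", "cy" (pixels), "k1" (the pictures are not rectified: a ray, as slopes to the right and down, at radius r is drawn at 1 + k1 r^2 times it, then the intrinsics apply), "R" (3x3) and "t" (3): a world point X has camera coordinates R X + t; the wrist camera has in their place "T_tool_cam" (4x4, takes a point from camera to tool coordinates, whose origin is the TCP and whose axes are the flange's). Camera axes: x right, y down, z forward; pixel columns grow to the right and rows downward; lengths in m; the calibration is good to about 2 mm. A picture is of the moment at which its call begins: read the wrist's pose just before it. camera_model takes no time and is no camera call.
- ctrl.close_job(): hands the job in; it is judged then, once.
The state is a dict: "time": time; "joint_positions": joint angles; "qd": joint speeds; "joint_torque": joint torques, N m; "position": TCP position; "tool_rot": TCP orientation; "ft_force": force on the tool from outside, world axes, zero at the start; "torque": the same for the moment, N m; "grip_width": opening from 0.0 (shut) to 1.0 (fully open); "grip_force": force on a finger pad.
Only numpy, scipy, OpenCV 4.12 (cv2) and the standard library are available. Lean on these libraries where they do the work, as an engineer would, in place of code of your own. Each camera call takes 0.05 s, during which the arm holds its last target. There are 200 camera calls.

## Working session

There is one attempt and no reset: what is moved stays moved. The work goes in short steps, Python scripts to look and compute and a tool call to move; the robot and the scene stay as the last step left them, time stands still between calls to the robot, and variables do not carry over. Pictures are saved under pics/ and viewed, at most 11 in all, crops included, and the job is handed in when it is done.

Besides the shell and the picture viewer there is one more tool, called by a JSON object that holds its "api" and its "payload". step_arm: Moves the arm, as the interface text tells. Its arguments: {"type":"object","properties":{"commands":{"type":"array"},"gripper":{"type":"number"},"force":{"type":"number"}},"required":["commands"]}

```bash
mkdir -p pics; ls
python3 - <<'E'
from bench import ctrl
import cv2,numpy as np
s=ctrl.get_state();print(s)
for n in("side","top"):
    im=ctrl.get_image(n);cv2.imwrite(f"pics/{n}0.png",im[:,:,::-1]);print(ctrl.camera_model(n))
print(ctrl.camera_model("wrist"))
E
```

```text
pics
{'time': 0.0, 'joint_positions': array([-1.15189646,  0.32179964, -0.0700656 ,  1.45166434,  0.02259551,
        1.37081164, -0.05691431]), 'qd': array([-0.00074551, -0.00050144,  0.00100566, -0.00049004, -0.0014855 ,
        0.00025198, -0.00032156]), 'joint_torque': array([ 1.85775007e-04, -4.91292751e+01, -4.03902456e-01, -3.12518835e+01,
       -6.39309967e-02,  4.43001674e-02,  2.03352815e-04]), 'position': array([0.2558198 , 0.59690638, 0.20578192]), 'tool_rot': array([-6.31473346e-01, -3.07718470e+00,  2.94554540e-03]), 'ft_force': array([-0.01973712,  0.54271897,  0.56911826]), 'torque': array([-0.00949151,  0.05653837,  0.0223795 ]), 'grip_force': 0.0, 'grip_width': 0.9963484214326164}
{'fx': 405.04172396302704, 'fy': 405.04172396302704, 'cx': 285.70619535571825, 'cy': 210.65518833280473, 'k1': 0.02406244426811474, 'R': array([[ 0.91542517, -0.40208244, -0.0180684 ],
       [-0.23831581, -0.50530612, -0.82938007],
       [ 0.32434909,  0.76354138, -0.55839254]]), 't': array([-0.56661636,  0.16070457,  0.87177163])}
{'fx': 536.0793964428577, 'fy': 536.0793964428577, 'cx': 274.6262834202023, 'cy': 216.34117412669193, 'k1': -0.21034431176747997, 'R': array([[-0.00365557, -0.99997014,  0.00680919],
       [-0.99008208,  0.00266294, -0.14046486],
       [ 0.14044253, -0.00725513, -0.99006225]]), 't': array([-0.08143289,  0.58630466,  1.3147779 ])}
{'fx': 356.76151306077236, 'fy': 356.76151306077236, 'cx': 278.6423818791852, 'cy': 223.05611561018452, 'k1': -0.03747812024030217, 'T_tool_cam': array([[-2.11213554e-04, -9.56783612e-01, -2.90800749e-01,
         8.12027644e-02],
       [ 9.99999922e-01, -1.05209642e-04, -3.80159530e-04,
         4.81584900e-04],
       [ 3.33135366e-04, -2.90800807e-01,  9.56783560e-01,
        -1.77806791e-01],
       [ 0.00000000e+00,  0.00000000e+00,  0.00000000e+00,
         1.00000000e+00]])}
```

View pics/side0.png

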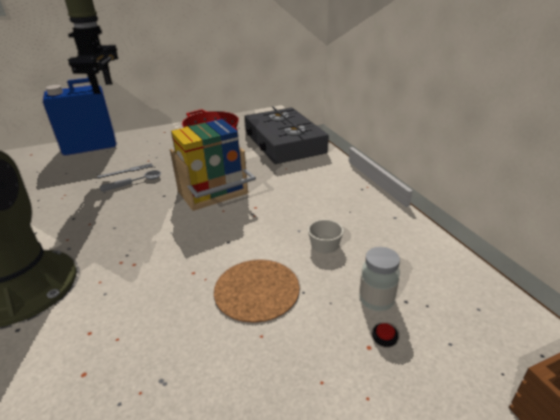

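View pics/top0.png

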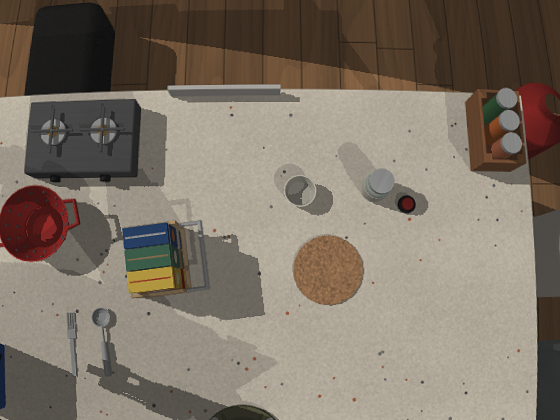

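The yellow carton is the row's end nearest the robot: side ≈(195,165), top ≈(150,280). The rack front and bar point right in the top view (bar ≈ column 203). The trivet is at (328,270) and the ramekin at (300,190). The jar is at (380,183) and the red button at (406,204).

```bash
cat > h.py <<'E'
import numpy as np,cv2
from bench import ctrl
from scipy.spatial.transform import Rotation as Ro
def cam(n,st=None):
    c=ctrl.camera_model(n)
    if n!="wrist": return c,c["R"],c["t"]
    T=np.eye(4);T[:3,:3]=Ro.from_rotvec(st["tool_rot"]).as_matrix();T[:3,3]=st["position"]
    M=np.linalg.inv(T@c["T_tool_cam"]);return c,M[:3,:3],M[:3,3]
def rays(C,px):
    c,R,t=C;px=np.atleast_2d(px).astype(float)
    d=(px-[c["cx"],c["cy"]])/[c["fx"],c["fy"]];s=d.copy()
    for _ in range(20): s=d/(1+c["k1"]*(s**2).sum(1,keepdims=True))
    return -R.T@t,np.c_[s,np.ones(len(s))]@R
def plane(C,px,z):
    o,d=rays(C,px);return o+d*((z-o[2])/d[:,2:])
def proj(C,X):
    c,R,t=C;p=np.atleast_2d(X)@R.T+t;s=p[:,:2]/p[:,2:]
    return s*(1+c["k1"]*(s**2).sum(1,keepdims=True))*[c["fx"],c["fy"]]+[c["cx"],c["cy"]]
E
python3 - <<'E'
from h import *
C=cam("top");im=cv2.imread("pics/top0.png");hsv=cv2.cvtColor(im,cv2.COLOR_BGR2HSV)
def comp(m,x0,y0,x1,y1):
    k=np.zeros_like(m);k[y0:y1,x0:x1]=m[y0:y1,x0:x1];c,_=cv2.findContours(k,0,cv2.CHAIN_APPROX_NONE);return max(c,key=cv2.contourArea)
m=cv2.inRange(hsv,(5,70,60),(20,255,255));c=comp(m,280,220,380,320)
p=plane(C,c[:,0,:],.006);(x,y),r=cv2.minEnclosingCircle(p[:,:2].astype(np.float32));e=cv2.fitEllipse(p[:,:2].astype(np.float32));print("trivet",x,y,r,e)
for n,lo,hi in(("yel",(20,120,150),(35,255,255)),("grn",(60,60,40),(90,255,255)),("blu",(100,120,60),(125,255,255))):
    m=cv2.morphologyEx(cv2.inRange(hsv,lo,hi),cv2.MORPH_CLOSE,np.ones((5,5)));c=comp(m,110,210,215,310);p=plane(C,c[:,0,:],.19)[:,:2].astype(np.float32)
    r=cv2.minAreaRect(p);print(n,r,cv2.boxPoints(r).round(3).tolist(),cv2.boundingRect(c))
m=cv2.inRange(hsv,(0,150,60),(6,255,255));c=comp(m,390,190,420,220);print("button",plane(C,c[:,0,:].mean(0),.025))
print("ramekin",plane(C,[300,189],.045),"jar",plane(C,[380,180],.11))
b=cv2.resize(im[205:310,110:220],None,fx=7,fy=5.7,interpolation=cv2.INTER_CUBIC);b=cv2.resize(im[208:312,108:218],None,fx=5.6,fy=5.6,interpolation=cv2.INTER_CUBIC);cv2.imwrite("pics/crop.png",b)
E
```

```text
trivet 0.4525749385356903 -0.2196206897497177 0.0899575799703598 ((0.4525033235549927, -0.21967850625514984), (0.1764228790998459, 0.17745567858219147), 167.43402099609375)
yel ((0.4224819839000702, 0.19899821281433105), (0.047479644417762756, 0.10376877337694168), 8.034191131591797) [[0.3919999897480011, 0.24699999392032623], [0.4059999883174896, 0.14399999380111694], [0.453000009059906, 0.1509999930858612], [0.4390000104904175, 0.2540000081062317]] (127, 267, 47, 26)
grn ((0.4740247130393982, 0.1907496452331543), (0.05431261286139488, 0.13249638676643372), 3.6469931602478027) [[0.4429999887943268, 0.2549999952316284], [0.45100000500679016, 0.12300000339746475], [0.5049999952316284, 0.12600000202655792], [0.4970000088214874, 0.2590000033378601]] (125, 244, 59, 27)
blu ((0.5218493938446045, 0.21143463253974915), (0.04734402522444725, 0.10323648899793625), 7.5222344398498535) [[0.492000013589859, 0.25999999046325684], [0.5049999952316284, 0.15700000524520874], [0.5519999861717224, 0.16300000250339508], [0.5389999747276306, 0.26600000262260437]] (123, 223, 46, 26)
button [[ 0.62187916 -0.42945784  0.025     ]]
ramekin [[ 0.65569913 -0.14812566  0.045     ]] jar [[ 0.66562313 -0.34141264  0.11      ]]
```

View pics/crop.png

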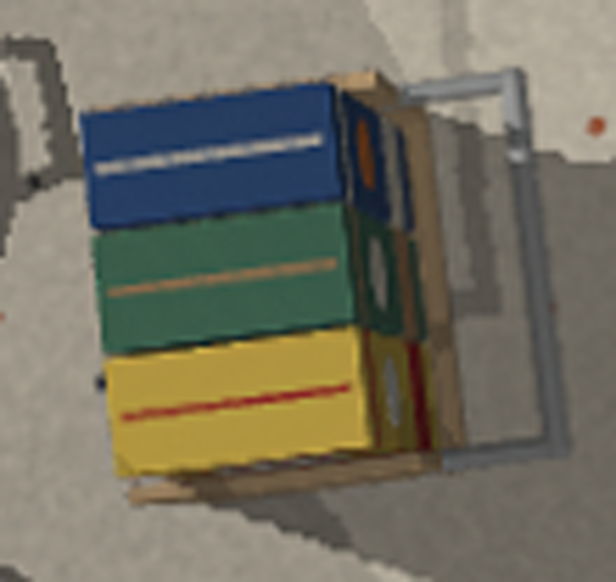

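Yellow top centre is about (0.422, 0.199), and rack yaw is about 7.5°. The plan:
1. Put closed fingers behind the carton's back, near its top edge.
2. Push it forward and up until it falls onto the bar.

```bash
cat >> h.py <<'E'
a=np.radians(7.5);XH=np.array([-np.sin(a),np.cos(a),0]);YH=np.array([-np.cos(a),-np.sin(a),0]);ZH=np.array([0,0,1.])
YC=np.array([.4223,.199,0]);O=YC-.0555*XH-.0505*YH   # rack origin
def rk(x,y,z): return O+x*XH+y*YH+z*ZH
def W2R(p): d=p-O;return np.array([d@XH,d@YH,p[2]])
def Rt(tilt=0,yaw=0): # tool z = down, tilted so the tool body leans to rack front; tool y=-YH
    t=np.radians(tilt);z=np.sin(t)*XH-np.cos(t)*ZH;y=-YH;M=np.c_[np.cross(y,z),y,z]
    return Ro.from_euler('z',yaw,degrees=True).as_matrix()@M
def go(p,R):
    s=ctrl.get_state();R0=Ro.from_rotvec(s["tool_rot"]).as_matrix()
    print("rack",W2R(s["position"]).round(4),"q",s["joint_positions"].round(2),"F",s["ft_force"].round(1),"t",round(s["time"],2),"travel",(R0.T@(p-s["position"])).round(4),"turn",np.degrees(Ro.from_matrix(R0.T@R).as_rotvec()).round(1))
E
python3 -c "
from h import *
print(O);go(rk(.150,.0505,.207),Rt())"
```

```text
[0.47961217 0.15056638 0.        ]
rack [0.4718 0.1636 0.2058] q [-1.15  0.32 -0.07  1.45  0.02  1.37 -0.06] F [ 0.1 -0.2 -0.2] t 0.1 travel [-0.2615 -0.219  -0.0008] turn [-0.1  0.1 59.3]
```

{"api": "step_arm", "payload": {"commands": [{"travel":[-0.2615,-0.219,0],"turn":[0,0,59.3]},{"travel":[-0.2615,-0.219,0],"turn":[0,0,59.3]},{"travel":[-0.2615,-0.219,0],"turn":[0,0,59.3]},{"travel":[-0.2615,-0.219,0],"turn":[0,0,59.3]},{"travel":[-0.2615,-0.219,0],"turn":[0,0,59.3]}], "gripper": 0, "force": 20}}

```text
time: 0.6
position: [0.3694, 0.3723, 0.2065]
tool_rot: [-1.723, -2.627, 0.001]
ft_force: [0.5, 0.4, 0.9]
grip_width: 0.633
grip_force: 0.0
```

```bash
python3 -c "
from h import *
go(rk(.150,.0505,.207),Rt())"
```

```text
rack [0.2342 0.0803 0.2065] q [-0.96  0.05  0.13  1.77 -0.01  1.32 -0.42] F [0.5 0.4 0.9] t 0.6 travel [-0.0892  0.0054 -0.0005] turn [-0.  0. 16.]
```

{"api": "step_arm", "payload": {"commands": [{"travel":[-0.089,0.005,0],"turn":[0,0,16]},{"travel":[-0.089,0.005,0],"turn":[0,0,16]},{"travel":[-0.089,0.005,0],"turn":[0,0,16]},{"travel":[-0.089,0.005,0],"turn":[0,0,16]},{"travel":[-0.089,0.005,0],"turn":[0,0,16]}]}}

```text
time: 1.1
position: [0.4086, 0.2963, 0.2066]
tool_rot: [-2.061, -2.37, 0.0]
ft_force: [0.4, 0.2, 0.2]
grip_width: 0.171
grip_force: 0.0
```

Run:
```python
from h import *
go(rk(.130,.0505,.166),Rt())
s=ctrl.get_state();im=ctrl.get_image("wrist");i2=ctrl.get_image("top")
C=cam("wrist",s);b=im[:,:,::-1].copy()
for x,y in((.108,.0265),(.108,.0745),(.003,.0265),(.003,.0745)): 
    p=proj(C,rk(x,y,.19))[0];cv2.circle(b,tuple(int(v) for v in p),3,(255,0,255),-1)
cv2.imwrite("pics/w1.png",b)
```

```text
rack [0.1538 0.0514 0.2066] q [-0.88  0.01  0.2   1.81 -0.    1.32 -0.54] F [0.4 0.2 0.2] t 1.1 travel [-0.0238  0.0007  0.0406] turn [-0.  -0.   0.5]
```

View pics/w1.png

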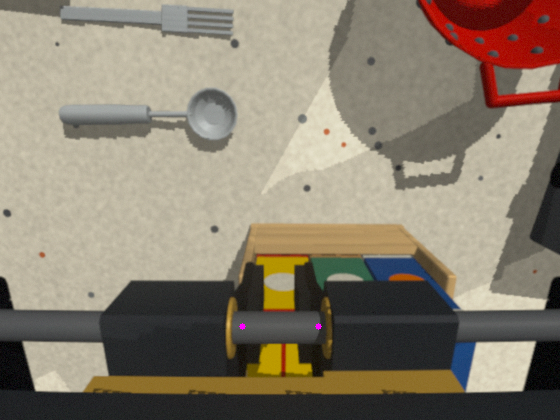

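The wrist view shows the fingers (≈column 280) centred on the yellow carton's back (columns 262–310), still behind the row. I'll descend and advance to contact.

{"api": "step_arm", "payload": {"commands": [{"travel":[-0.018,0.001,0.02],"turn":[0,0,0.5]},{"travel":[-0.018,0.001,0.04],"turn":[0,0,0.5]},{"travel":[-0.018,0.001,0.04],"turn":[0,0,0.5]},{"travel":[-0.024,0.001,0.04],"turn":[0,0,0.5]},{"travel":[-0.024,0.001,0.04],"turn":[0,0,0.5]}]}}

```text
time: 1.7
position: [0.4144, 0.2716, 0.1679]
tool_rot: [2.074, 2.359, 0.002]
ft_force: [1.0, 0.3, 0.3]
grip_width: 0.005
grip_force: 0.0
```

{"api": "step_arm", "payload": {"commands": [{"travel":[-0.004,0,0]},{"travel":[-0.008,0,0]},{"travel":[-0.012,0,0]},{"travel":[-0.016,0,0]},{"travel":[-0.016,0,0]}]}}

```text
$.commands[0]: bad value
```

Run:
```python
from h import *
go(rk(.1,.0505,.172),Rt())
```

```text
rack [0.1285 0.0489 0.1679] q [-0.86  0.01  0.23  1.89 -0.    1.24 -0.5 ] F [1.  0.3 0.3] t 1.7 travel [-0.0285 -0.0015 -0.0041] turn [ 0.1 -0.  -0.1]
```

{"api": "step_arm", "payload": {"commands": [{"travel":[-0.004,-0.001,0],"turn":[0,0,0]},{"travel":[-0.008,-0.001,0],"turn":[0,0,0]},{"travel":[-0.012,-0.001,0],"turn":[0,0,0]},{"travel":[-0.014,-0.001,0],"turn":[0,0,0]},{"travel":[-0.014,-0.001,0],"turn":[0,0,0]}]}}

```text
time: 2.2
position: [0.4148, 0.2574, 0.1672]
tool_rot: [-2.075, -2.358, -0.002]
ft_force: [0.2, 0.4, 0.0]
grip_width: 0.004
grip_force: 0.4
```

Run:
```python
from h import *
go(rk(.1,.0505,.172),Rt())
```

```text
rack [0.1144 0.0503 0.1672] q [-0.85 -0.    0.24  1.9   0.    1.24 -0.48] F [0.2 0.4 0. ] t 2.2 travel [-0.0144 -0.0002 -0.0048] turn [ 0.  -0.  -0.2]
```

{"api": "step_arm", "payload": {"commands": [{"travel":[-0.004,0,0],"turn":[0,0,0]},{"travel":[-0.008,0,-0.002],"turn":[0,0,0]},{"travel":[-0.012,0,-0.004],"turn":[0,0,0]},{"travel":[-0.016,0,-0.006],"turn":[0,0,0]},{"travel":[-0.02,0,-0.009],"turn":[0,0,0]}]}}

```text
time: 2.7
position: [0.4171, 0.2368, 0.1758]
tool_rot: [2.075, 2.359, -0.001]
ft_force: [0.4, -0.0, 0.0]
grip_width: 0.009
grip_force: 0.2
```

Run:
```python
from h import *
go(rk(.1,.0505,.172),Rt());ims=[ctrl.get_image(n) for n in("side","top")]
b=np.hstack([cv2.resize(ims[0][90:230,140:280],(400,400)),cv2.resize(ims[1][200:320,100:220],(400,400))])[:,:,::-1]
cv2.imwrite("pics/p2.png",b)
```

```text
rack [0.0937 0.0507 0.1758] q [-0.83 -0.03  0.25  1.91  0.01  1.26 -0.45] F [ 0.4 -0.   0. ] t 2.7 travel [0.0063 0.0002 0.0038] turn [-0.   0.  -0.2]
```

View pics/p2.png

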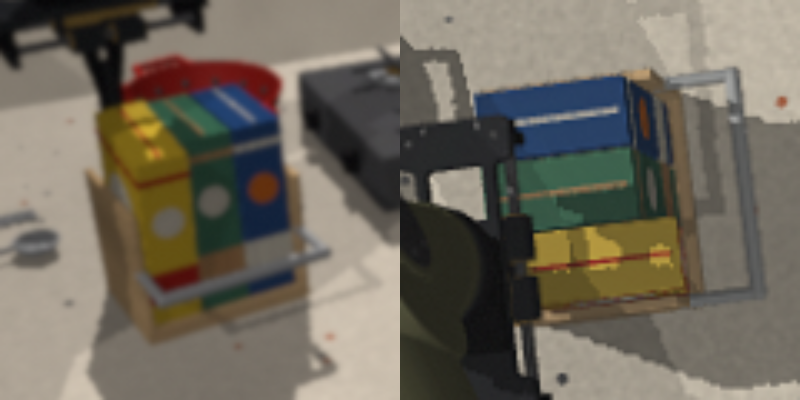

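Both views show the yellow carton tipping forward alone, with the neighbours unmoved. I'll keep pushing on the arc.

{"api": "step_arm", "payload": {"commands": [{"travel":[-0.009,0,-0.004],"turn":[0,0,0]},{"travel":[-0.018,0,-0.008],"turn":[0,0,0]},{"travel":[-0.027,0,-0.011],"turn":[0,0,0]},{"travel":[-0.036,0,-0.014],"turn":[0,0,0]},{"travel":[-0.045,0,-0.017],"turn":[0,0,0]}]}}

```text
time: 3.3
position: [0.423, 0.1919, 0.1932]
tool_rot: [2.075, 2.358, 0.0]
ft_force: [0.7, -0.4, 0.5]
grip_width: 0.001
grip_force: 0.1
```

{"api": "step_arm", "payload": {"commands": [{"travel":[-0.006,0,-0.001],"turn":[0,0,0]},{"travel":[-0.012,0,-0.003],"turn":[0,0,0]},{"travel":[-0.018,0,-0.004],"turn":[0,0,0]},{"travel":[-0.024,0,-0.005],"turn":[0,0,0]},{"travel":[-0.03,0,-0.006],"turn":[0,0,0]}]}}

```text
time: 3.8
position: [0.4267, 0.1628, 0.1989]
tool_rot: [2.074, 2.359, -0.0]
ft_force: [0.0, 0.4, -0.5]
grip_width: 0.007
grip_force: 0.0
```

Run:
```python
from h import *
go(rk(.1,.0505,.172),Rt());ims=[ctrl.get_image(n) for n in("side","top")]
b=np.hstack([cv2.resize(ims[0][90:230,140:280],(400,400)),cv2.resize(ims[1][200:320,100:220],(400,400))])[:,:,::-1]
cv2.imwrite("pics/p3.png",b)
```

```text
rack [0.019  0.0509 0.1989] q [-0.77 -0.1   0.32  1.93  0.03  1.31 -0.33] F [ 0.   0.4 -0.5] t 3.8 travel [0.081  0.0002 0.0268] turn [-0.   0.  -0.1]
```

View pics/p3.png

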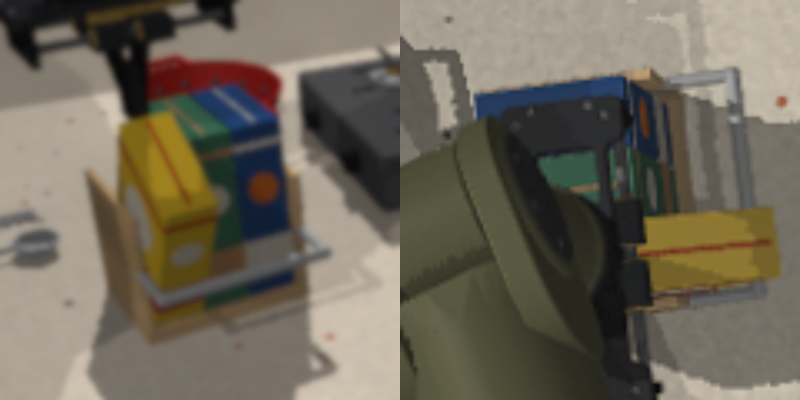

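The carton is tilted roughly 25–30° (front top edge at columns 770–780, past the bar), and the neighbours stand. I'll push a bit further.

{"api": "step_arm", "payload": {"commands": [{"travel":[-0.005,0,-0.001],"turn":[0,0,0]},{"travel":[-0.01,0,-0.001],"turn":[0,0,0]},{"travel":[-0.015,0,-0.001],"turn":[0,0,0]},{"travel":[-0.02,0,-0.001],"turn":[0,0,0]},{"travel":[-0.025,0,0],"turn":[0,0,0]}]}}

```text
time: 4.4
position: [0.43, 0.1379, 0.1989]
tool_rot: [2.075, 2.359, 0.0]
ft_force: [-1.0, -0.3, -0.2]
grip_width: 0.003
grip_force: 0.0
```

{"api": "step_arm", "payload": {"commands": [{"travel":[0.02,0,-0.03],"turn":[0,0,0]},{"travel":[0.02,0,-0.07],"turn":[0,0,0]},{"travel":[0.02,0,-0.12],"turn":[0,0,0]},{"travel":[0.02,0,-0.15],"turn":[0,0,0]},{"travel":[0.02,0,-0.15],"turn":[0,0,0]}]}}

```text
time: 4.9
position: [0.4293, 0.1588, 0.3536]
tool_rot: [2.073, 2.357, 0.013]
ft_force: [1.0, 0.2, 0.3]
grip_width: 0.003
grip_force: 0.0
```

Run:
```python
from h import *
go(rk(-.13,.0505,.38),Rt());ims=[ctrl.get_image(n) for n in("side","top")]
for n,i in zip("st",ims): cv2.imwrite(f"pics/lean_{n}.png",i[:,:,::-1])
b=np.hstack([cv2.resize(ims[0][90:230,140:280],(400,400)),cv2.resize(ims[1][200:320,100:220],(400,400))])[:,:,::-1]
cv2.imwrite("pics/p4.png",b)
```

```text
rack [0.0148 0.0488 0.3536] q [-0.77 -0.15  0.31  1.66  0.04  1.61 -0.33] F [1.  0.2 0.3] t 4.9 travel [-0.1447 -0.0011 -0.0269] turn [ 0.4 -0.2 -0.2]
```

View pics/p4.png

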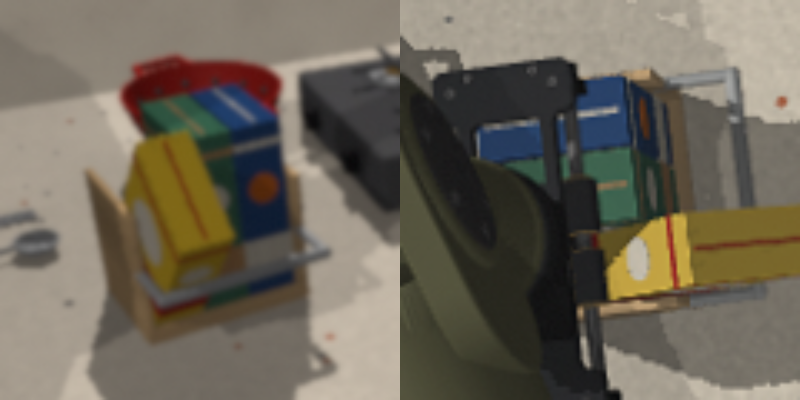

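It now leans on the bar with its foot in the rack, and the neighbours are upright. I'll check the predicted corners (40° tilt) against the yellow masks.

Run:
```python
from h import *
t=np.radians(40);u=np.array([-np.sin(t),np.cos(t)]);v=np.array([np.cos(t),np.sin(t)]);P=np.array([.004,.010])
def c(a,b,y): q=P+a*u+b*v;return rk(q[0],y,q[1])
K=np.array([c(.18,b,y) for b in(0,.105) for y in(.0265,.0745)])
for n,box in(("t",(170,230,260,310)),("s",(150,110,290,220))):
    C=cam({"t":"top","s":"side"}[n]);im=cv2.imread(f"pics/lean_{n}.png");h=cv2.cvtColor(im,cv2.COLOR_BGR2HSV)
    m=cv2.inRange(h,(20,120,90),(35,255,255));x0,y0,x1,y1=box;k=np.zeros_like(m);k[y0:y1,x0:x1]=m[y0:y1,x0:x1]
    k=cv2.morphologyEx(k,cv2.MORPH_CLOSE,np.ones((5,5)));cc=max(cv2.findContours(k,0,cv2.CHAIN_APPROX_NONE)[0],key=cv2.contourArea)
    print(n,proj(C,K).round(1).tolist(),cv2.approxPolyDP(cc,3,True)[:,0].tolist())
    if n=="t":
        # right end columns
        xm=cc[:,0,0].max();r=cc[cc[:,0,0]>=xm-2][:,0,1];print(xm,r.min(),r.max())
q=P+.145*u+.0525*v
print("grasp pt",q)
```

```text
t [[223.3, 260.7], [225.9, 281.3], [184.3, 263.6], [186.9, 285.4]] [[223, 262], [184, 263], [170, 268], [175, 275], [170, 288], [223, 281]]
225 262 281
s [[220.6, 172.2], [201.6, 177.6], [204.2, 134.5], [185.3, 138.9]] [[205, 136], [191, 138], [184, 154], [185, 163], [191, 161], [196, 179], [189, 177], [197, 191], [202, 179], [221, 172]]
grasp pt [-0.04898687  0.15482279]
```

Prediction agrees with the masks to about 1–2 px. Next is the tilted pregrasp.

```bash
cat >> h.py <<'E'
_t=np.radians(40);U=np.array([-np.sin(_t),np.cos(_t)]);V=np.array([np.cos(_t),np.sin(_t)]);P=np.array([.004,.010])
def gp(a,b=.0525,y=.0505): q=P+a*U+b*V;return rk(q[0],y,q[1])
E
python3 -c "
from h import *
go(gp(.30),Rt(40))"
```

```text
rack [0.0143 0.0506 0.3489] q [-0.77 -0.15  0.32  1.67  0.04  1.61 -0.33] F [-0.   0.1 -0.6] t 5.0 travel [-0.1629  0.0006  0.0753] turn [ 0.1 40.  -0.1]
```

{"api": "step_arm", "payload": {"commands": [{"travel":[-0.04,0,0.0],"turn":[0,8,0]},{"travel":[-0.08,0,0.0],"turn":[0,16,0]},{"travel":[-0.12,0,0.02],"turn":[0,24,0]},{"travel":[-0.163,0,0.05],"turn":[0,32,0]},{"travel":[-0.163,0,0.075],"turn":[0,40,0]}], "gripper": 0.75}}

```text
time: 5.5
position: [0.4484, -0.0063, 0.2758]
tool_rot: [-1.698, -1.926, -0.608]
ft_force: [0.5, 1.9, -1.6]
grip_width: 0.372
grip_force: 0.0
```

```bash
python3 -c "
from h import *
go(gp(.30),Rt(40))"
```

```text
rack [-0.1515  0.0514  0.2758] q [-0.48  0.12  0.98  1.78 -0.64  1.72  0.69] F [ 0.5  1.9 -1.6] t 5.5 travel [0.0008 0.0009 0.0035] turn [ 0.5  1.  -0.1]
```

{"api": "step_arm", "payload": {"commands": [{"travel":[0,0,0.0],"turn":[0,0,0]},{"travel":[0,0,0.02],"turn":[0,0.5,0]},{"travel":[0,0,0.05],"turn":[0,0.5,0]},{"travel":[0,0,0.08],"turn":[0,0.5,0]},{"travel":[0,0,0.08],"turn":[0,0.5,0]}]}}

```text
time: 6.0
position: [0.438, 0.0507, 0.2104]
tool_rot: [-1.683, -1.921, -0.594]
ft_force: [-0.1, 0.1, -0.1]
grip_width: 0.733
grip_force: 0.0
```

Run:
```python
from h import *
go(gp(.14),Rt(40))
s=ctrl.get_state();im=ctrl.get_image("wrist");C=cam("wrist",s);b=im[:,:,::-1].copy()
print([proj(C,gp(.18,bb,y)).round(0).tolist() for bb in(0,.105) for y in(.0265,.0745)],s["grip_width"])
cv2.imwrite("pics/w2.png",b)
```

```text
rack [-0.0935  0.0543  0.2104] q [-0.54  0.1   0.93  1.93 -0.66  1.57  0.68] F [-0.1  0.1 -0.1] t 6.0 travel [-0.0008  0.0045  0.0762] turn [-0.5  0.6 -0.1]
[[[321.0, 320.0]], [[251.0, 320.0]], [[327.0, 167.0]], [[246.0, 167.0]]] 0.7330096601308517
```

View pics/w2.png

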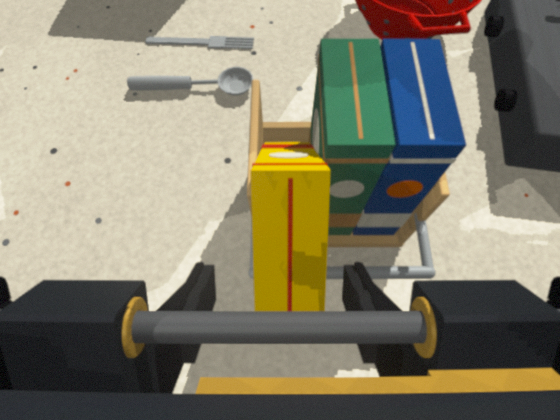

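The wrist view shows the carton's top between the open fingers (back edge columns 251–329, row 167, as predicted). It sits about 6 mm to tool +y, so I'll correct that and go in.

{"api": "step_arm", "payload": {"commands": [{"travel":[-0.001,0.0065,0.01],"turn":[-0.5,0.6,0]},{"travel":[-0.001,0.0065,0.03],"turn":[-0.5,0.6,0]},{"travel":[-0.001,0.0065,0.05],"turn":[-0.5,0.6,0]},{"travel":[-0.001,0.0065,0.07],"turn":[-0.5,0.6,0]},{"travel":[-0.001,0.0065,0.076],"turn":[-0.5,0.6,0]}]}}

```text
time: 6.55
position: [0.4412, 0.0955, 0.1526]
tool_rot: [-1.688, -1.915, -0.617]
ft_force: [-0.7, 0.5, 0.7]
grip_width: 0.753
grip_force: 0.0
```

{"api": "step_arm", "payload": {"commands": [{"travel":[0,0,0],"turn":[0,0,0]},{"travel":[0,0,0],"turn":[0,0,0]},{"travel":[0,0,0],"turn":[0,0,0]},{"travel":[0,0,0],"turn":[0,0,0]},{"travel":[0,0,0],"turn":[0,0,0]}], "gripper": 0.3, "force": 35}}

```text
time: 7.05
position: [0.4422, 0.0941, 0.154]
tool_rot: [-1.69, -1.915, -0.62]
ft_force: [-0.3, -2.4, 2.6]
grip_width: 0.555
grip_force: 34.9
```

Run:
```python
from h import *
go(gp(.14)+[0,0,.1],Rt(40));print(ctrl.get_state()["grip_force"],ctrl.get_state()["grip_width"])
```

```text
rack [-0.0511  0.0445  0.154 ] q [-0.57  0.15  0.89  2.02 -0.74  1.44  0.72] F [-0.3 -2.4  2.6] t 7.05 travel [ 0.0663 -0.0055 -0.071 ] turn [ 0.6  0.1 -0.1]
34.90322649478912 0.5546937170292536
```

Gripped: opening 48 mm at 35 N. I'll lift straight up.

{"api": "step_arm", "payload": {"commands": [{"travel":[0.006,-0.001,-0.008],"turn":[0,0,0]},{"travel":[0.016,-0.002,-0.019],"turn":[0,0,0]},{"travel":[0.032,-0.002,-0.038],"turn":[0,0,0]},{"travel":[0.048,-0.002,-0.057],"turn":[0,0,0]},{"travel":[0.064,-0.002,-0.077],"turn":[0,0,0]}]}}

```text
time: 7.55
position: [0.4388, 0.0937, 0.2542]
tool_rot: [-1.69, -1.915, -0.617]
ft_force: [1.6, 0.9, -2.0]
grip_width: 0.548
grip_force: 34.9
```

Run:
```python
from h import *
go(rk(-.12,.0485,.31),Rt(40));print(ctrl.get_state()["grip_force"],ctrl.get_state()["grip_width"])
ims=[ctrl.get_image(n) for n in("side","top")]
b=np.hstack([cv2.resize(ims[0][60:230,110:280],(400,400)),cv2.resize(ims[1][200:320,100:220],(400,400))])[:,:,::-1]
cv2.imwrite("pics/p5.png",b)
```

```text
rack [-0.051   0.0479  0.2542] q [-0.62 -0.02  0.88  1.92 -0.62  1.54  0.5 ] F [ 1.6  0.9 -2. ] t 7.55 travel [-0.0172  0.0001 -0.087 ] turn [ 0.5  0.1 -0.2]
34.87149775028229 0.5478996974692976
```

View pics/p5.png

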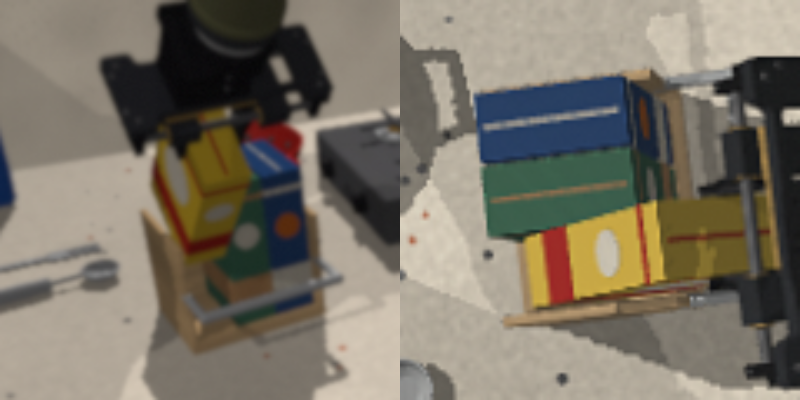

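The carton is clear of the bar with the neighbours standing. Next: out to the front, then upright over the trivet.

{"api": "step_arm", "payload": {"commands": [{"travel":[-0.013,0,-0.019],"turn":[0,0,0]},{"travel":[-0.026,0,-0.038],"turn":[0,0,0]},{"travel":[-0.039,0,-0.057],"turn":[0,0,0]},{"travel":[-0.052,0,-0.076],"turn":[0,0,0]},{"travel":[-0.065,0,-0.094],"turn":[0,0,0]}]}}

```text
time: 8.15
position: [0.452, -0.0161, 0.2829]
tool_rot: [-1.689, -1.914, -0.616]
ft_force: [-0.4, -0.1, -2.1]
grip_width: 0.545
grip_force: 34.9
```

Run:
```python
from h import *
go(np.array([.4525,-.2196,.27]),Rt(0));print(ctrl.get_state()["grip_width"])
```

```text
rack [-0.1617  0.0491  0.2829] q [-0.46  0.16  1.01  1.76 -0.66  1.77  0.72] F [-0.4 -0.1 -2.1] t 8.15 travel [-0.1632 -0.0247 -0.1197] turn [  0.3 -39.9  -0.3]
0.5453717105091448
```

{"api": "step_arm", "payload": {"commands": [{"travel":[-0.016,-0.002,-0.012],"turn":[0,-2,0]},{"travel":[-0.034,-0.005,-0.025],"turn":[0,-6,0]},{"travel":[-0.052,-0.008,-0.038],"turn":[0,-11,0]},{"travel":[-0.07,-0.011,-0.051],"turn":[0,-16,0]},{"travel":[-0.088,-0.014,-0.064],"turn":[0,-21,0]}]}}

```text
time: 8.65
position: [0.4517, -0.1261, 0.2757]
tool_rot: [-1.908, -2.161, -0.317]
ft_force: [0.3, -0.6, -2.7]
grip_width: 0.547
grip_force: 34.9
```

Run:
```python
from h import *
go(np.array([.4525,-.2196,.25]),Rt(0));print(ctrl.get_state()["grip_width"])
```

```text
rack [-0.2706  0.0637  0.2757] q [-0.55  0.03  1.02  1.71 -0.29  1.6   0.62] F [ 0.3 -0.6 -2.7] t 8.65 travel [-0.0962 -0.0109 -0.0054] turn [  0.3 -18.6  -0.4]
0.5466605637601126
```

{"api": "step_arm", "payload": {"commands": [{"travel":[-0.024,-0.003,-0.001],"turn":[0,-4.5,0]},{"travel":[-0.048,-0.006,-0.003],"turn":[0,-9,0]},{"travel":[-0.072,-0.009,-0.004],"turn":[0,-14,0]},{"travel":[-0.096,-0.011,-0.005],"turn":[0.3,-18.6,-0.4]},{"travel":[-0.096,-0.011,-0.005],"turn":[0.3,-18.6,-0.4]}]}}

```text
time: 9.15
position: [0.4517, -0.2174, 0.2488]
tool_rot: [-2.066, -2.361, -0.005]
ft_force: [-0.2, 0.5, -2.4]
grip_width: 0.548
grip_force: 34.9
```

Run:
```python
from h import *
go(np.array([.4525,-.2196,.165]),Rt(0));print(ctrl.get_state()["grip_width"])
ims=[ctrl.get_image(n) for n in("side","top")]
b=np.hstack([cv2.resize(ims[0][130:330,180:380],(400,400)),cv2.resize(ims[1][180:320,260:400],(400,400))])[:,:,::-1]
cv2.imwrite("pics/p6.png",b)
```

```text
rack [-0.3611  0.0757  0.2488] q [-0.59 -0.07  0.96  1.77  0.05  1.41  0.49] F [-0.2  0.5 -2.4] t 9.15 travel [-0.0028  0.0005  0.0838] turn [-0.  -0.3  0.1]
0.5484316790594316
```

View pics/p6.png

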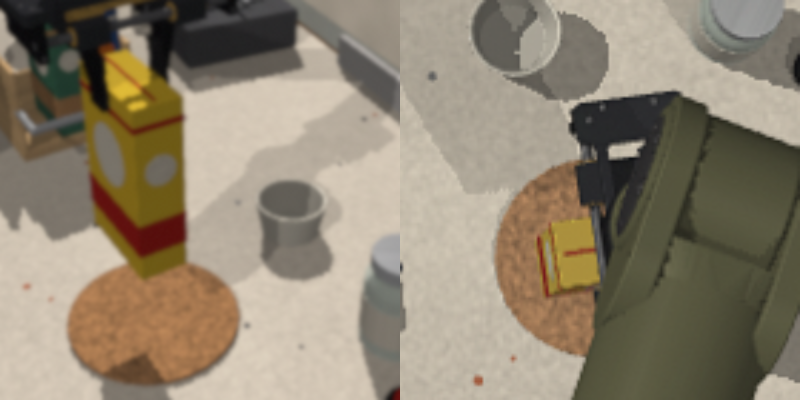

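The carton hangs upright above the trivet, and the ramekin and jar are clear. I'll lower it.

{"api": "step_arm", "payload": {"commands": [{"travel":[-0.003,0,0.025],"turn":[0,-0.3,0]},{"travel":[-0.003,0,0.05],"turn":[0,-0.3,0]},{"travel":[-0.003,0,0.07],"turn":[0,-0.3,0]},{"travel":[-0.003,0,0.084],"turn":[0,-0.3,0]},{"travel":[-0.003,0,0.084],"turn":[0,-0.3,0]}]}}

```text
time: 9.75
position: [0.4518, -0.2195, 0.1642]
tool_rot: [-2.069, -2.36, 0.002]
ft_force: [-1.3, -0.1, -2.2]
grip_width: 0.55
grip_force: 34.9
```

{"api": "step_arm", "payload": {"commands": [{"travel":[0,0,0.003],"turn":[0,0,0]},{"travel":[0,0,0.006],"turn":[0,0,0]},{"travel":[0,0,0.008],"turn":[0,0,0]},{"travel":[0,0,0.009],"turn":[0,0,0]},{"travel":[0,0,0.009],"turn":[0,0,0]}]}}

```text
time: 10.25
position: [0.4532, -0.2203, 0.157]
tool_rot: [2.07, 2.363, 0.001]
ft_force: [0.4, 0.2, -1.7]
grip_width: 0.548
grip_force: 34.9
```

Run:
```python
from h import *
go(np.array([.4525,-.2196,.152]),Rt(0))
```

```text
rack [-0.3642  0.0746  0.157 ] q [-0.57  0.03  1.    1.9  -0.03  1.22  0.57] F [ 0.4  0.2 -1.7] t 10.25 travel [ 0.0007 -0.0006  0.005 ] turn [ 0. -0.  0.]
```

Still carrying the weight (≈ −2 N). I'll go down in 1 mm steps.

{"api": "step_arm", "payload": {"commands": [{"travel":[0,0,0.001],"turn":[0,0,0]},{"travel":[0,0,0.002],"turn":[0,0,0]},{"travel":[0,0,0.003],"turn":[0,0,0]},{"travel":[0,0,0.003],"turn":[0,0,0]}]}}

```text
time: 10.65
position: [0.4529, -0.2202, 0.1537]
tool_rot: [-2.07, -2.363, -0.001]
ft_force: [0.8, 0.3, -1.8]
grip_width: 0.547
grip_force: 34.9
```

{"api": "step_arm", "payload": {"commands": [{"travel":[0,0,0.001],"turn":[0,0,0]},{"travel":[0,0,0.002],"turn":[0,0,0]},{"travel":[0,0,0.002],"turn":[0,0,0]}]}}

```text
time: 10.95
position: [0.4531, -0.2204, 0.1519]
tool_rot: [2.071, 2.362, 0.001]
ft_force: [-0.5, 0.2, -2.0]
grip_width: 0.547
grip_force: 34.9
```

{"api": "step_arm", "payload": {"commands": [{"travel":[0,0,0.001],"turn":[0,0,0]},{"travel":[0,0,0.002],"turn":[0,0,0]},{"travel":[0,0,0.002],"turn":[0,0,0]}]}}

```text
time: 11.25
position: [0.4534, -0.2208, 0.1517]
tool_rot: [2.071, 2.362, 0.001]
ft_force: [-5.2, 1.8, 12.8]
grip_width: 0.548
grip_force: 35.1
```

{"api": "step_arm", "payload": {"commands": [{"travel":[0,0,0.001],"turn":[0,0,0]},{"travel":[0,0,0.001],"turn":[0,0,0]}]}}

```text
time: 11.45
position: [0.4536, -0.2208, 0.1517]
tool_rot: [2.071, 2.362, 0.002]
ft_force: [-6.8, 2.5, 19.8]
grip_width: 0.55
grip_force: 35.1
```

{"api": "step_arm", "payload": {"commands": [{"travel":[0,0,0.001],"turn":[0,0,0]},{"travel":[0,0,0.001],"turn":[0,0,0]}]}}

```text
time: 11.65
position: [0.4537, -0.2209, 0.1517]
tool_rot: [-2.071, -2.362, -0.003]
ft_force: [-7.9, 3.2, 26.5]
grip_width: 0.549
grip_force: 35.2
```

Contact at 0.1517. I'll relieve the press, then release gently.

{"api": "step_arm", "payload": {"commands": [{"travel":[0,0,-0.003],"turn":[0,0,0]},{"travel":[0,0,-0.0035],"turn":[0,0,0]},{"travel":[0,0,-0.0035],"turn":[0,0,0]}]}}

```text
time: 11.95
position: [0.4536, -0.2207, 0.1518]
tool_rot: [2.07, 2.361, 0.001]
ft_force: [0.0, -0.4, 3.1]
grip_width: 0.55
grip_force: 34.9
```

{"api": "step_arm", "payload": {"commands": [{"travel":[0,0,0],"turn":[0,0,0]},{"travel":[0,0,0],"turn":[0,0,0]},{"travel":[0,0,0],"turn":[0,0,0]},{"travel":[0,0,0],"turn":[0,0,0]}], "gripper": 0.75}}

```text
time: 12.35
position: [0.4529, -0.22, 0.1511]
tool_rot: [-2.07, -2.363, -0.0]
ft_force: [-0.6, 0.2, -0.0]
grip_width: 0.739
grip_force: 0.0
```

{"api": "step_arm", "payload": {"commands": [{"travel":[0,0,-0.02],"turn":[0,0,0]},{"travel":[0,0,-0.05],"turn":[0,0,0]},{"travel":[0,0,-0.09],"turn":[0,0,0]},{"travel":[0,0,-0.13],"turn":[0,0,0]},{"travel":[0,0,-0.13],"turn":[0,0,0]}]}}

```text
time: 12.85
position: [0.4557, -0.2215, 0.2863]
tool_rot: [2.066, 2.357, 0.008]
ft_force: [-0.6, -0.4, -0.9]
grip_width: 0.75
grip_force: 0.0
```

{"api": "step_arm", "payload": {"commands": [{"travel":[0.05,0,0],"turn":[0,0,0]},{"travel":[0.1,0,0],"turn":[0,0,0]},{"travel":[0.15,0,0],"turn":[0,0,0]},{"travel":[0.18,0,0],"turn":[0,0,0]},{"travel":[0.18,0,0],"turn":[0,0,0]}]}}

```text
time: 13.35
position: [0.4285, -0.0369, 0.2805]
tool_rot: [-2.059, -2.371, -0.0]
ft_force: [0.7, -0.3, -0.7]
grip_width: 0.748
grip_force: 0.0
```

Run:
```python
from h import *
ims=[ctrl.get_image(n) for n in("side","top")]
b=np.hstack([cv2.resize(ims[0][80:360,130:410],(400,400)),cv2.resize(ims[1][130:330,230:430],(400,400))])[:,:,::-1]
cv2.imwrite("pics/p7.png",b)
C=cam("top");m=cv2.inRange(cv2.cvtColor(ims[1],cv2.COLOR_RGB2HSV),(20,120,120),(35,255,255));m[:,:240]=0;m[:,420:]=0
c=max(cv2.findContours(m,0,cv2.CHAIN_APPROX_NONE)[0],key=cv2.contourArea);print(cv2.minAreaRect(plane(C,c[:,0],.186)[:,:2].astype(np.float32)))
```

```text
((0.4474455714225769, -0.21573257446289062), (0.04899997636675835, 0.11343717575073242), 7.755364894866943)
```

View pics/p7.png

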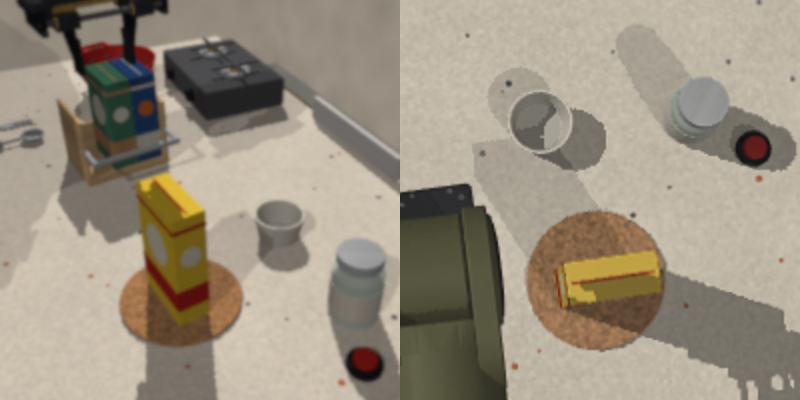

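The carton stands upright and centred on the trivet (side ≈(175,250), top ≈(608,278)). The neighbours are in the rack, and the ramekin, jar and button are untouched. The robot is clear, so I'll hand in.

```bash
python3 -c "
from bench import ctrl
print(ctrl.close_job())"
```

```text
the job is handed in; nothing more can be done
None
```

The yellow carton was tipped out onto the bar, taken from the rack and stood upright on the cork trivet; the other items look untouched in the last pictures. I handed the job in at about 13.5 s; no verdict came back.

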